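# Close a sprung two-part casting mould with its draw latch

## Task

Close the wooden casting mould on the bench with the draw latch on its top: hook the wire loop under the lip of the keeper on the sliding half, then swing the lever back over centre and press it down flat, so that the sliding half is drawn against the fixed half and stays shut when you let go. Leave the ink bottle, the jar and the roll of tape round the mould standing where they are.

Things in the scene. Friction and masses are not known exactly. Their poses are not given: they have to be found in the camera images.
- mould: Two-part wooden casting mould on a plywood board (235 x 150 x 18 mm) screwed down, so it does not move. Origin: centre of the board's underside, on the bench. x runs along the latch, from the lever end to the keeper end; z up; the latch lies at y = 0. The blocks' flat top is 68 mm above the bench, 120 mm wide in y. Fixed half: x -97 to 8 mm. Sliding half: x 9 to 92 mm when shut.
- sliding_half (a joint): Opening of the mould (m): 0 = shut, 0.012 = open, the sliding half moved 12 mm in the mould's +x; about 0.001 when latched. Two springs push it open (20 N at open, 33 N at shut), so it stays shut only when latched.
- lever_pivot (a point): Axis of the lever (parallel to the mould's y): mould x -22 mm, y 0, 92 mm above the bench. Fixed steel cheeks round it span 34 mm in y and 9 mm either side of the axis in x.
- lever_tip (a point): Middle of the lever's upper face near its free end, 60 mm from the lever's axis. The lever is a steel plate 26 mm wide, 5 mm thick, 73 mm long from its axis, its end turned up a little. When flat its upper face is 7 mm above the axis; while it stands up the same face looks towards the keeper (+x).
- lever (a joint): Lever angle (rad): 0 = flat, pointing to the mould's -x (stop); 1.57 = straight up; 2.25 = leaning towards the keeper (stop). Slight friction holds it anywhere when unloaded. With the loop hooked it resists (up to about 8 N near the tip) until it passes centre near 0.3; then the springs hold it down.
- loop_pin (a point): Pin on which the loop turns, in the lever, 22 mm from the lever's axis. Slight friction holds the loop in the air. Led by its bar, the loop carries the lever along, so the bar can be taken anywhere within reach of the two links; leading it takes up to about 5 N.
- loop_bar (a point): Middle of the loop's cross bar. The loop is a U of round steel wire 6 mm thick: two side wires 42 mm apart between centres (48 mm over the outside, in the mould's y), 84 mm long from pin to bar, and the bar joining their ends. Both side wires can be gripped at once from their outsides.
- keeper_seat (a point): Where the centre of the loop's bar must lie when hooked, on the sliding half: 84 mm above the bench, mould x 52 mm when open, 40 mm when shut; axes like the mould's. The keeper is a steel hook 16 mm wide in y, open to +x: a post on the -x side (face 3 mm from the seat centre), and a step 4.5 mm below the seat centre that reaches 9 mm beyond it in +x and carries the bar.
- keeper_lip (a point): Top of the keeper's lip at its +x edge, 4 mm in +x from the seat centre and 8.5 mm above it. The lip's underside is 4.5 mm above the seat centre. The bar must come down past this edge, then be drawn back in -x under the lip to the post.
- ink_a: Squat ink bottle with a black cap, 42 mm wide, 60 mm high, standing beside the board; bystander. Origin at the centre of its underside.
- varnish_jar: Brown glass jar with a ribbed cream cap, 52 mm wide, 73 mm high, standing beside the board; bystander. Origin at the centre of its underside.
- black_tape: Roll of black tape lying flat, 52 mm wide, 19 mm high, beyond the keeper end of the board; bystander. Origin at the centre of its underside.

How it is judged:
By the outcome, as a careful person would: the job done as asked, in the order asked, and still so for the second after the job is handed in, with the robot touching nothing.
It also fails if it takes over 51 s, if anything falls off the work surface, if the arm or the gripper's body presses on something with over 40 N, if the wrist force passes 120 N, or if a joint passes its speed limit or range.

## Robot

A 6-joint arm with a two-finger parallel gripper is mounted at the origin on the work surface; the furniture and walls round the work are solid. World frame = base frame: x ahead of the robot, y to its left, z up, the work surface at z = 0. Lengths are in m, angles in rad, forces in N, time in s.
With the tool pointing down it reaches from about 0.375 to 0.75 m from the base axis. Payload 9 kg.
Tool frame: the origin (TCP) lies between the finger pads; the fingertips stand 8 mm ahead of it and the grasp point (between the pads) lies 11 mm behind it; z points along the fingers, y is the line along which they close (so a half turn about z gives the same grasp; the last joint's range is limited). The gripper opens to 85 mm and grips with 20 to 120 N. Pads are 22 mm wide; open, the fingers measure 114 mm over their backs; the gripper's body (76 mm by 85 mm) begins 54 mm behind the grasp point. The pads swing forward as they close: fully open they stand 13 mm farther back than shut.
Start: joints at [0.979, 0.104, 0.097, 1.564, 0, 1.353], TCP at [0.219, 0.559, 0.239] pointing down, gripper open.
Joint ranges: [-2.99, 2.99], [-0.84, 1.86], [-1.1, 1.16], [-1.84, 2.11], [-1.51, 1.56], [-3.14, 3.14]. Speed limits (rad/s): [2.22, 2.22, 2.57, 3.14, 3.14, 3.14].

## Interface

Orientations are given as [roll, pitch, yaw] about the fixed x, y, z axes, in that order (R = Rz(yaw) Ry(pitch) Rx(roll)).
In Python, from cell import bot gives the robot as it stands. The module is installed in compiled form; this text tells all that it offers.
- The arm moves only by the tool send_rows, never from a script. Its argument "plan" is a list of rows, each a list of 3 entries, a list of its own where there are three numbers: the turn, a rotation vector about the tool's x, y, z in degrees, then the shift along the tool's x, y, z in cm, then the opening, from -1 (shut) to 1 (fully open). A call has 1 to 10 rows; each row is the pose to reach, as a shift and turn from the pose commanded when the call began, along the tool's axes at that moment; what a row does not reach only later rows make up. A row lasts 1/10 s, in which the tool goes at most 50 mm and 8.59 degrees, less where a joint would pass 70% of its speed; a pose out of reach is approached as far as the arm can. A call with a gripper value outside its range is refused whole. The fingers move at their own pace and stop on an object; "squeeze" is the grip in N (left out, the last holds). Time passes only in rows, so rows that repeat a pose let the fingers close. It gives the time, the measured TCP pose, the force, the opening and the grip force at its end, in the units of the state.
- bot.state(): the state, without advancing time (a new reading comes with each control period).
- bot.read_camera(name): name is "scene" or "top"; returns the picture (420x560x3 uint8, blue, green, red); there is no depth.
- bot.camera_info(name): a dict with "mtx" (3x3 intrinsics, pixels), "pose" (4x4, takes a point from camera to world coordinates). Camera axes: x right, y down, z forward; pixel columns grow to the right and rows downward; lengths in m; the calibration is good to about 2 mm. A picture is of the moment at which its call begins. camera_info takes no time and is no camera call.
- bot.close_job(): hands the job in; it is judged then, once.
The state is a dict: "clock": time; "joint_pos": joint angles; "qd": joint speeds; "tau": joint torques, N m; "tool_pos": TCP position; "eef_rot": TCP orientation; "wrist_force": force on the tool from outside, world axes, zero at the start; "moment": the same for the moment, N m; "grip_width": opening from 0.0 (shut) to 1.0 (fully open); "grip_force": force on a finger pad.
Only numpy, scipy, OpenCV 4.12 (cv2) and the standard library are available. Lean on these libraries where they do the work, as an engineer would, in place of code of your own. Each camera call takes 0.05 s, during which the arm holds its last target. There are 200 camera calls.

## Working session

There is one attempt and no reset: what is moved stays moved. The work goes in short steps, Python scripts to look and compute and a tool call to move; the robot and the scene stay as the last step left them, time stands still between calls to the robot, and variables do not carry over. Pictures are saved under pics/ and viewed, at most 11 in all, crops included, and the job is handed in when it is done.

Besides the shell and the picture viewer there is one more tool, called after "Call:" as name([rows], argument=value, ...), one row to a line, values as JSON. send_rows: Moves the arm, as the interface text tells. Its arguments: {"type":"object","properties":{"plan":{"type":"array","items":{"type":"array"}},"squeeze":{"type":"number"}},"required":["plan"]}

```bash
mkdir -p pics
cat > h.py <<'E'
import numpy as np, cv2
from cell import bot
from scipy.spatial.transform import Rotation as R
def proj(n,P):
    c=bot.camera_info(n); T=np.linalg.inv(np.array(c['pose'])); P=np.atleast_2d(P)
    q=(T[:3,:3]@P.T).T+T[:3,3]; u=(np.array(c['mtx'])@q.T).T; return u[:,:2]/u[:,2:]
def ray(n,uv):
    c=bot.camera_info(n); T=np.array(c['pose']); d=T[:3,:3]@np.linalg.inv(np.array(c['mtx']))@np.array([uv[0],uv[1],1.]); return T[:3,3],d
def onz(n,uv,z):
    o,d=ray(n,uv); return o+d*(z-o[2])/d[2]
def tri(a,b):
    (o,d),(p,e)=ray('scene',a),ray('top',b); A=np.stack([d,-e],1); s=np.linalg.lstsq(A,p-o,rcond=None)[0]
    x,y=o+d*s[0],p+e*s[1]; return (x+y)/2,np.linalg.norm(x-y)
E
python3 - <<'E'
from h import *
for n in('scene','top'):
    cv2.imwrite(f'pics/{n}0.png',bot.read_camera(n)); c=bot.camera_info(n); print(np.round(c['pose'],3),np.round(c['mtx'],0))
print(bot.state())
E
```

```text
[[ 0.741 -0.49   0.46   0.195]
 [-0.671 -0.558  0.488 -0.281]
 [ 0.017 -0.67  -0.742  0.716]
 [ 0.     0.     0.     1.   ]] [[444.   0. 280.]
 [  0. 444. 216.]
 [  0.   0.   1.]]
[[ 0.029 -0.99   0.138  0.462]
 [-1.    -0.028  0.011  0.152]
 [-0.007 -0.139 -0.99   0.943]
 [ 0.     0.     0.     1.   ]] [[499.   0. 284.]
 [  0. 499. 203.]
 [  0.   0.   1.]]
{'clock': 0.1, 'joint_pos': array([ 9.79278671e-01,  1.04620131e-01,  9.65582997e-02,  1.56387787e+00,
       -6.67035870e-06,  1.35308152e+00]), 'qd': array([-0.00041734,  0.00107837,  0.0019388 ,  0.00090347,  0.00016752,
       -0.00045949]), 'tau': array([ 8.25940515e-03, -5.58197451e+01,  5.04727113e+01,  1.27037818e-02,
       -1.42676254e-04, -4.01699401e-05]), 'tool_pos': array([0.2189394 , 0.55833325, 0.23861766]), 'eef_rot': array([-3.14047483e+00, -2.40454454e-04,  2.76778968e+00]), 'wrist_force': array([-0.07892893,  0.01253493,  0.2548362 ]), 'moment': array([ 0.00477156, -0.00345833,  0.06358877]), 'grip_force': 0.0, 'grip_width': 0.9997838336855135}
```

View pics/scene0.png

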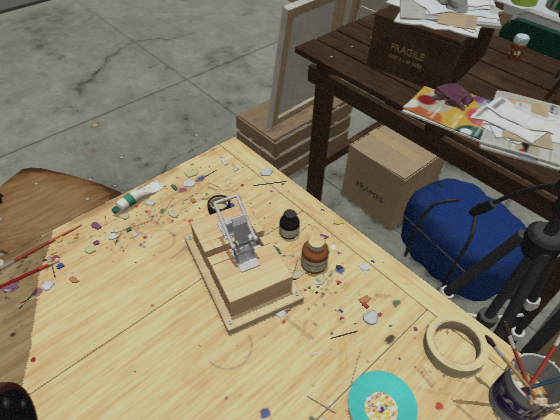

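View pics/top0.png

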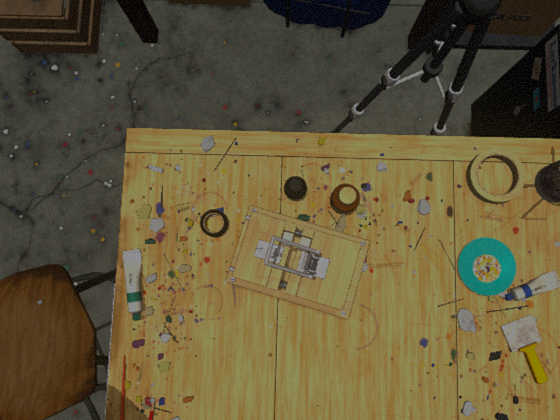

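The scene view shows the mould near (240,260), keeper end towards the tape at (220,205). The top view shows the board with corners at about (248,210), (368,245), (348,317) and (230,280), the ink bottle at (295,187), the jar at (345,198) and the tape at (214,222). Next I'll enlarge the latch.

Run:
```python
from h import *
a=cv2.imread('pics/scene0.png')[175:335,170:340]; b=cv2.imread('pics/top0.png')[165:325,195:380]
a=cv2.resize(a,(425,400),interpolation=2)
b=cv2.resize(b,None,fx=2,fy=2.5,interpolation=2)
cv2.imwrite('pics/c1.png',np.hstack([a,b]))
# board corners at z=0.018
c=[onz('top',p,.018)[:2] for p in [(248,210),(368,245),(348,317),(230,280)]]
c=np.array(c); print(c.round(4)); print(np.linalg.norm(c-np.roll(c,-1,0),axis=1), c.mean(0))
for n,p,z in(('ink',(295,187),.06),('jar',(347,195),.073),('tape',(214,222),.019)): print(n,onz('top',p,z).round(3))
```

```text
[[0.576  0.2288]
 [0.5172 0.0048]
 [0.3861 0.0402]
 [0.446  0.2567]]
[0.23159997 0.13579101 0.22467159 0.13295731] [0.48135014 0.13261034]
ink [0.615 0.143 0.06 ]
jar [0.601 0.051 0.073]
tape [0.552 0.291 0.019]
```

View pics/c1.png

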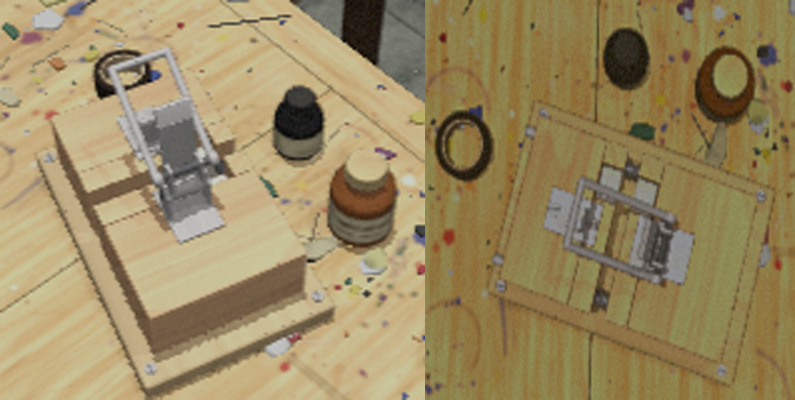

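```bash
cat >> h.py <<'E'
def mould(c,psi): # returns function mould->world
    M=R.from_euler('z',psi).as_matrix(); return lambda p: M@np.array(p)+np.array([c[0],c[1],0])
E
python3 - <<'E'
from h import *
c=np.array([onz('top',p,.018)[:2] for p in [(251.5,205),(369,240.2),(347.5,319),(226.5,281.8)]])
print(c.round(4),np.linalg.norm(c-np.roll(c,-1,0),axis=1),c.mean(0))
d=(c[0]-c[1])+(c[3]-c[2]); psi=np.arctan2(d[1],d[0]); print('psi',psi)
ct=c.mean(0); f=mould(ct,psi)
b,e=tri((226.4,199.4),(269.2,250.2)); print('bar',b.round(4),e)
print('bar in mould',(R.from_euler('z',-psi).as_matrix()@(b-np.array([*ct,0]))).round(4))
im=[cv2.imread('pics/scene0.png'),cv2.imread('pics/top0.png')]
out=[]
P=[[x,y,.018] for x in(-.1175,.1175) for y in(-.075,.075)]+[[x,y,.068] for x in(-.097,.104) for y in(-.06,.06)]+[[-.022,0,.092],[.052,0,.084]]
for n,i,(y0,x0) in zip(('scene','top'),im,((175,170),(165,195))):
    g=cv2.resize(i[y0:y0+160,x0:x0+185],None,fx=2.16,fy=2.16,interpolation=2)
    for q in P:
        u=(proj(n,f(q))[0]-[x0,y0]+.5)*2.16; cv2.circle(g,tuple(int(v) for v in u.round()),3,(0,0,255),1)
    out.append(g)
cv2.imwrite('pics/c2.png',np.hstack(out))
E
```

```text
[[0.5856 0.2226]
 [0.5261 0.003 ]
 [0.3826 0.041 ]
 [0.4426 0.263 ]] [0.22754484 0.14852644 0.2299147  0.14861144] [0.48422368 0.1324002 ]
psi 1.3064611843871072
bar [0.4976 0.181  0.1523] 0.0021957582914866247
bar in mould [ 0.0504 -0.0002  0.1523]
```

View pics/c2.png

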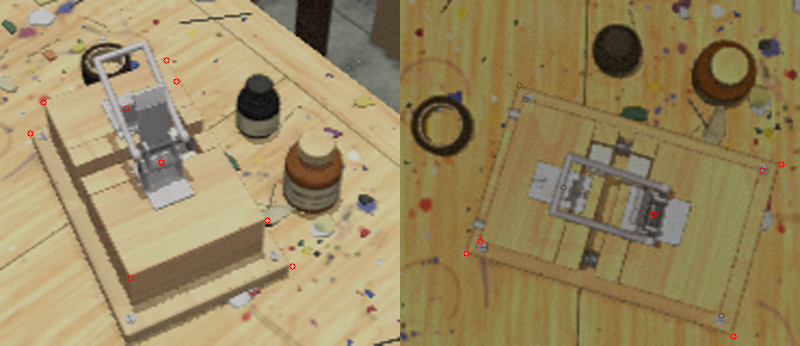

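The overlay fits the board and block edges to about 2 mm. The bar comes out at mould (50, 0, 152) mm, which is consistent with the lever being near upright. Next I'll plan the pregrasp.

```bash
cat >> h.py <<'E'
C=np.array([.4842,.1324,0]); PSI=1.3065; M=R.from_euler('z',PSI)
def pose(x,z,al,y=0.): # TCP target, mould mm, tool x=-mx,y=+my,z=-mz, tilted al deg about tool y
    p=M.apply([x/1e3,y/1e3,z/1e3])+C
    return p, M*R.from_matrix(np.diag([-1.,1,-1]))*R.from_euler('y',al,degrees=True)
def delta(a,b):
    r=a[1].inv(); return (r*b[1]).as_rotvec(degrees=True).round(1),(r.apply(b[0]-a[0])*100).round(2)
def now():
    s=bot.state(); return s['tool_pos'],R.from_euler('xyz',s['eef_rot'])
def inm(p): return M.inv().apply(np.array(p)-C)*1e3
def ik(bx,bz): # pin,phi(deg),theta for a bar place
    d=np.array([bx+22,bz-92.]); L=np.hypot(*d); e=np.arctan2(d[1],d[0])+np.arccos((484+L*L-7056)/(44*L))
    pin=np.array([-22,92])+22*np.array([np.cos(e),np.sin(e)]); v=np.array([bx,bz])-pin
    return pin,np.degrees(np.arctan2(v[1],v[0])),np.pi-e
def tool(bx,bz,back=13,deep=2): # TCP for a grip perpendicular to the wires
    pin,phi,th=ik(bx,bz); f=np.radians(phi); u=np.array([np.cos(f),np.sin(f)]); n=np.array([np.sin(f),-np.cos(f)])
    return np.array([bx,bz])-back*u+deep*n,-phi,n,th
E
python3 - <<'E'
from h import *
t,al,n,th=tool(50.4,152); print(t,al,th)
pre=t-60*n; print(pre)
print(delta(now(),pose(*pre,al)))
for p in [(0,0,.165-.0),]:pass
print(proj('scene',[M.apply([-.03,y,.164])+C for y in(-.013,.013)]))
E
```

```text
[ 39.7249966  144.31597095] -27.00074877281248 1.4594733692821504
[ 12.48486797 197.77600641]
(array([-22.7, -20.4, -94.3]), array([-40.11, -28.72,   4.11]))
[[251.16451914 223.57018413]
 [236.60704931 228.88706671]]
```

Call:
send_rows([
  [[-22.7, -20.4, -94.3], [-40.1, -28.7, 2], 1],
  [[-22.7, -20.4, -94.3], [-40.1, -28.7, 2], 1],
  [[-22.7, -20.4, -94.3], [-40.1, -28.7, 2], 1],
  [[-22.7, -20.4, -94.3], [-40.1, -28.7, 2], 1],
  [[-22.7, -20.4, -94.3], [-40.1, -28.7, 2], 1],
  [[-22.7, -20.4, -94.3], [-40.1, -28.7, 2], 1],
  [[-22.7, -20.4, -94.3], [-40.1, -28.7, 2], 1],
  [[-22.7, -20.4, -94.3], [-40.1, -28.7, 2], 1],
  [[-22.7, -20.4, -94.3], [-40.1, -28.7, 2], 1],
  [[-22.7, -20.4, -94.3], [-40.1, -28.7, 2], 1],
])

```text
clock: 1.1
tool_pos: [0.4486, 0.2067, 0.2222]
eef_rot: [3.049, 0.349, -2.319]
wrist_force: [-0.1, 0.7, -0.5]
grip_width: 0.997
grip_force: 0.0
```

Run:
```python
from h import *
t,al,n,th=tool(50.4,152); a=now(); print(inm(a[0]),delta(a,pose(*(t-60*n),al)))
```

```text
[ 62.41795227  53.74156583 222.23729155] (array([ -5.8,  -5.7, -25.7]), array([ 2.64, -7.2 ,  0.98]))
```

Call:
send_rows([
  [[-5.8, -5.7, -25.7], [2.6, -7.2, 0.5], 1],
  [[-5.8, -5.7, -25.7], [2.6, -7.2, 0.5], 1],
  [[-5.8, -5.7, -25.7], [2.6, -7.2, 0.5], 1],
  [[-5.8, -5.7, -25.7], [2.6, -7.2, 0.5], 1],
  [[-5.8, -5.7, -25.7], [2.6, -7.2, 0.5], 1],
  [[-5.8, -5.7, -25.7], [2.6, -7.2, 0.5], 1],
  [[-5.8, -5.7, -25.7], [2.6, -7.2, 0.5], 1],
])

```text
clock: 1.8
tool_pos: [0.486, 0.1449, 0.2025]
eef_rot: [3.14, 0.469, -1.841]
wrist_force: [0.5, 0.0, 0.8]
grip_width: 0.999
grip_force: 0.0
```

Run:
```python
from h import *
t,al,n,th=tool(50.4,152); a=now(); print(inm(a[0]),delta(a,pose(*(t-60*n),al)),delta(a,pose(*t,al)))
for n in('scene','top'): i=bot.read_camera(n); cv2.imwrite(f'pics/{n}1.png',i)
a=cv2.imread('pics/scene1.png')[130:290,170:330]; b=cv2.imread('pics/top1.png')[165:325,215:375]
cv2.imwrite('pics/c3.png',np.hstack([cv2.resize(x,(400,400),interpolation=2) for x in(a,b)]))
```

```text
[ 12.53557422   1.51925234 202.49957469] (array([-0. , -0.1, -0.3]), array([ 0.22, -0.15,  0.42])) (array([-0. , -0.1, -0.3]), array([ 0.21, -0.15,  6.42]))
```

View pics/c3.png

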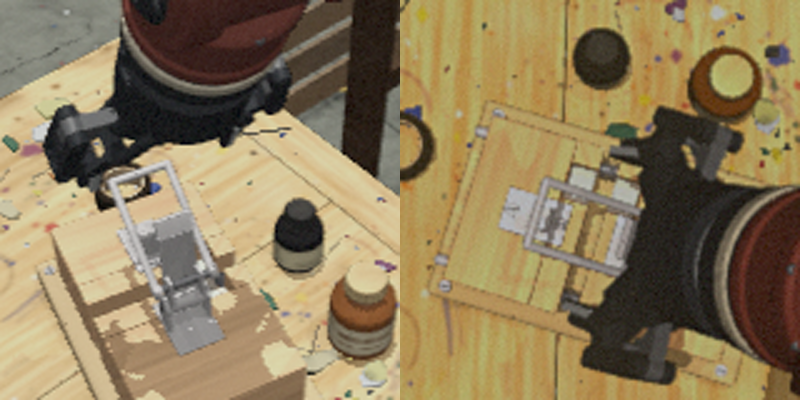

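The gripper straddles the loop: its bar is at about (535,212) in the right half and the fingers are at (625,152) and (575,305). Now advance and grip gently.

Call:
send_rows([
  [[0, 0, 0], [0.2, -0.15, 1.5], 1],
  [[0, 0, 0], [0.2, -0.15, 3], 1],
  [[0, 0, 0], [0.2, -0.15, 4.5], 1],
  [[0, 0, 0], [0.2, -0.15, 5.5], 1],
  [[0, 0, 0], [0.2, -0.15, 6.4], 1],
  [[0, 0, 0], [0.2, -0.15, 6.4], 0.3],
  [[0, 0, 0], [0.2, -0.15, 6.4], 0],
  [[0, 0, 0], [0.2, -0.15, 6.4], -0.2],
  [[0, 0, 0], [0.2, -0.15, 6.4], -0.2],
  [[0, 0, 0], [0.2, -0.15, 6.4], -0.2],
], squeeze=25)

```text
clock: 2.9
tool_pos: [0.4946, 0.1705, 0.1447]
eef_rot: [3.139, 0.47, -1.84]
wrist_force: [-3.7, 3.2, 3.6]
grip_width: 0.545
grip_force: 26.4
```

Run:
```python
from h import *
a=now(); print(inm(a[0]))
cv2.imwrite('pics/scene2.png',bot.read_camera('scene'));cv2.imwrite('pics/top2.png',bot.read_camera('top'))
a=cv2.imread('pics/scene2.png')[150:310,170:330]; b=cv2.imread('pics/top2.png')[165:325,215:375]
cv2.imwrite('pics/c4.png',np.hstack([cv2.resize(x,(400,400),interpolation=2) for x in(a,b)]))
# path: bar waypoints
T0=pose(*tool(50.4,152)[0],tool(50.4,152)[1])
for w in [(60,135),(66,115),(66,100),(64,90),(63,86),(60,83.5),(56,83),(51,83.5)]:
    t,al,n,th=tool(*w); r,s=delta(T0,pose(*t,al)); print(w,'th',round(th,2),'al',round(al,1),'tcp',t.round(1),r,s)
```

```text
[ 3.94944824e+01 -9.81578440e-02  1.44728003e+02]
(60, 135) th 1.6 al -14.5 tcp [ 47.9 129.8] [ 0.  12.5  0. ] [-0.07  0.    1.66]
(66, 115) th 1.75 al -0.9 tcp [ 53.  112.8] [ 0.  26.1  0. ] [ 0.25 -0.    3.41]
(66, 100) th 1.8 al 9.2 tcp [ 52.8 100.1] [ 0.  36.2  0. ] [ 0.84 -0.    4.54]
(64, 90) th 1.81 al 16.1 tcp [51.  91.7] [ 0.  43.1  0. ] [ 1.39 -0.    5.2 ]
(63, 86) th 1.83 al 19.0 tcp [50.1 88.3] [ 0. 46.  0.] [ 1.62 -0.    5.46]
(60, 83.5) th 1.74 al 21.1 tcp [47.2 86.3] [ 0.  48.1  0. ] [ 1.97 -0.    5.51]
(56, 83) th 1.57 al 21.7 tcp [43.2 85.9] [ 0.  48.7  0. ] [2.34 0.   5.36]
(51, 83.5) th 1.32 al 20.8 tcp [38.1 86.2] [ 0.  47.8  0. ] [ 2.78 -0.    5.1 ]
```

View pics/c4.png

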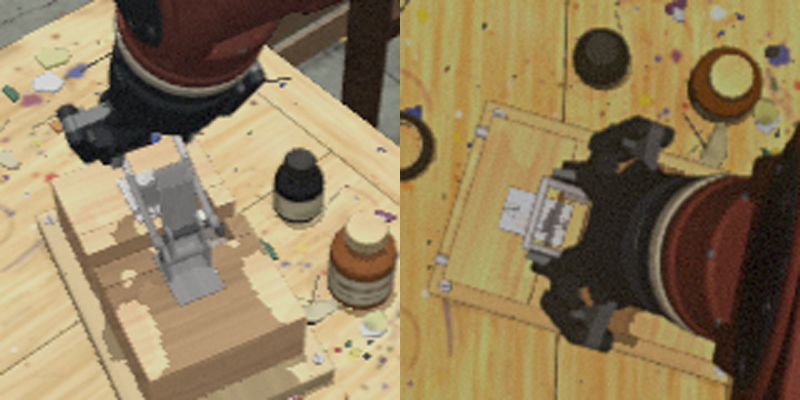

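Both wires are gripped, with the bar at about (541,216) in the right half. Now lead the bar out and down, turning with the loop.

Call:
send_rows([
  [[0, 6, 0], [-0.05, 0, 0.8], -0.2],
  [[0, 12.5, 0], [-0.05, 0, 1.65], -0.2],
  [[0, 19, 0], [0.1, 0, 2.55], -0.2],
  [[0, 26, 0], [0.25, 0, 3.4], -0.2],
  [[0, 31, 0], [0.5, 0, 4], -0.2],
  [[0, 36, 0], [0.85, 0, 4.55], -0.2],
  [[0, 36, 0], [0.85, 0, 4.55], -0.2],
  [[0, 36, 0], [0.85, 0, 4.55], -0.2],
])

```text
clock: 3.8
tool_pos: [0.4979, 0.1835, 0.0996]
eef_rot: [3.139, -0.157, -1.838]
wrist_force: [-3.3, 5.0, 1.3]
grip_width: 0.546
grip_force: 26.5
```

Run:
```python
from h import *
a=now(); print(inm(a[0]),bot.state()['wrist_force'],a[1].as_euler('xyz'))
cv2.imwrite('pics/scene3.png',bot.read_camera('scene'));cv2.imwrite('pics/top3.png',bot.read_camera('top'))
a=cv2.imread('pics/scene3.png')[180:260,190:270]; b=cv2.imread('pics/top3.png')[210:290,235:315]
cv2.imwrite('pics/c5.png',np.hstack([cv2.resize(x,(400,400),interpolation=2) for x in(a,b)]))
for n in('scene','top'): print(proj(n,[M.apply(np.array(p)/1e3)+C for p in [(66,0,100),(56,8,92.5),(56,-8,92.5),(104,0,68)]]))
```

```text
[5.29205820e+01 8.23597656e-02 9.96037536e+01] [-3.2607195   4.95545113  1.25649076] [ 3.13865319 -0.15652243 -1.83814953]
[[224.56967837 213.61001945]
 [222.9243186  221.27314465]
 [230.86511289 218.44953321]
 [218.47774524 211.74914648]]
[[261.83526657 248.46207278]
 [266.30682341 254.91825007]
 [269.07458389 245.85626647]
 [242.02517656 243.04675334]]
```

View pics/c5.png

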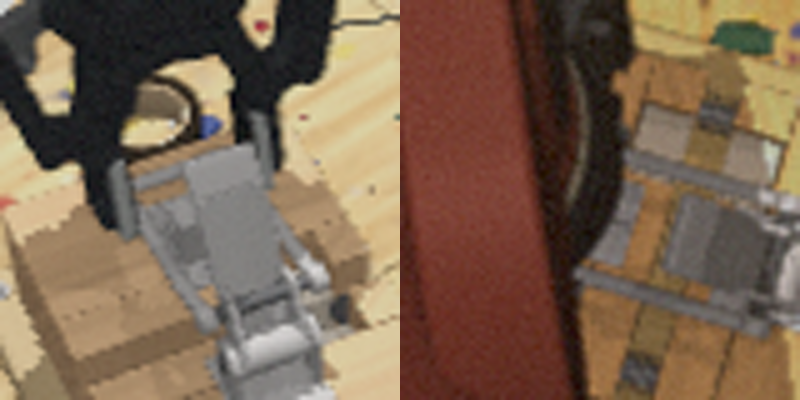

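The left view shows the bar running from (135,187) towards (250,148) between the pads, with the keeper's bright lip at about (185,235). I'll check this against projections.

Run:
```python
from h import *
f=lambda P:np.round((proj('scene',[M.apply(np.array(p)/1e3)+C for p in P])-[190,180]+.5)*5)
print('pads in',f([(52.9,23,100),(52.9,-23,100),(63,23,98),(63,-23,98)]))
print('bar66',f([(66,20,100),(66,-20,100)]),'bar60',f([(60,20,100),(60,-20,100)]))
print('lip',f([(56,8,92.5),(56,-8,92.5)]),'pivot',f([(-22,17,92),(-22,-17,92)]), 'lever tip th1.8',f([(-22+73*np.cos(np.pi-1.8)+7,y,92+73*np.sin(1.8)) for y in(13,-13)]))
print('top lip', proj('top',[M.apply([.056,0,.0925])+C]))
```

```text
pads in [[131. 215.]
 [246. 174.]
 [121. 200.]
 [235. 160.]]
bar66 [[125. 188.]
 [225. 153.]] bar60 [[131. 199.]
 [231. 164.]]
lip [[167. 209.]
 [207. 195.]] pivot [[227. 368.]
 [316. 334.]] lever tip th1.8 [[198. 184.]
 [270. 159.]]
top lip [[267.69241347 250.38166011]]
```

Run:
```python
from h import *
T=tool(66,100);T0=pose(*T[0],T[1])
for w in [(65.5,95),(65,90),(64.5,86),(63,84),(61.5,83),(59,83),(56,83),(52,83),(49,83)]:
    t,al,n,th=tool(*w); r,s=delta(T0,pose(*t,al)); print(w,r[1],s)
```

```text
(65.5, 95) 3.4 [-0.02 -0.    0.42]
(65, 90) 6.8 [-0.05  0.    0.85]
(64.5, 86) 9.5 [-0.06  0.    1.19]
(63, 84) 11.1 [0.05 0.   1.37]
(61.5, 83) 12.0 [0.19 0.   1.47]
(59, 83) 12.3 [ 0.43 -0.    1.51]
(56, 83) 12.5 [0.73 0.   1.55]
(52, 83) 12.2 [1.12 0.   1.62]
(49, 83) 11.5 [1.42 0.   1.69]
```

Call:
send_rows([
  [[0, 3.4, 0], [0, 0, 0.4], -0.2],
  [[0, 6.8, 0], [-0.05, 0, 0.85], -0.2],
  [[0, 9.5, 0], [-0.05, 0, 1.2], -0.2],
  [[0, 11, 0], [0.05, 0, 1.35], -0.2],
  [[0, 11, 0], [0.05, 0, 1.35], -0.2],
  [[0, 11, 0], [0.05, 0, 1.35], -0.2],
])

```text
clock: 4.5
tool_pos: [0.4972, 0.1804, 0.087]
eef_rot: [3.139, -0.348, -1.839]
wrist_force: [-3.7, 2.9, 0.1]
grip_width: 0.549
grip_force: 26.6
```

Run:
```python
from h import *
a=now(); print(inm(a[0]),M.inv().apply(bot.state()['wrist_force']),a[1].as_euler('xyz'))
cv2.imwrite('pics/scene4.png',bot.read_camera('scene'))
a=cv2.imread('pics/scene4.png')[190:260,190:270]
cv2.imwrite('pics/c6.png',cv2.resize(a,(640,560),interpolation=2))
f=lambda P:np.round((proj('scene',[M.apply(np.array(p)/1e3)+C for p in P])-[190,190]+.5)*8)
print('bar',f([(63,20,84),(63,-20,84)]),'lip',f([(56,8,92.5),(56,-8,92.5),(56,8,88.5),(61,8,79.5),(61,8,68)]))
```

```text
[ 4.97397687e+01 -3.77637743e-02  8.69632629e+01] [1.78075896 4.34124777 0.14026942] [ 3.13894731 -0.34786222 -1.83935601]
bar [[211. 275.]
 [368. 219.]] lip [[267. 254.]
 [331. 232.]
 [269. 265.]
 [264. 276.]
 [268. 308.]]
```

View pics/c6.png

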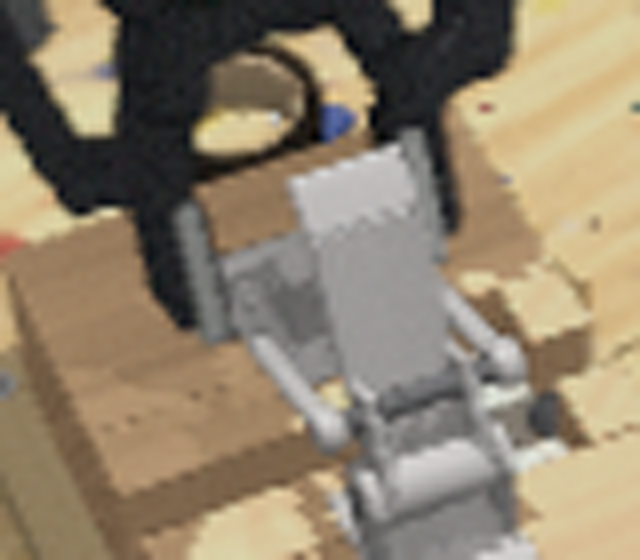

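The bar lies at about (225,265)–(300,235), where it should be beyond the lip, with no vertical load. Now draw it back under the lip.

Run:
```python
from h import *
T=tool(63,84);T0=pose(*T[0],T[1])
for w in [(61,83.5),(59,83),(56,83),(54,83.5),(52,83.5),(50,83.5)]:
    t,al,n,th=tool(*w); r,s=delta(T0,pose(*t,al)); print(w,r[1],s)
```

```text
(61, 83.5) 0.7 [ 0.17 -0.    0.1 ]
(59, 83) 1.2 [ 0.34 -0.    0.2 ]
(56, 83) 1.4 [ 0.63 -0.    0.3 ]
(54, 83.5) 0.9 [ 0.83 -0.    0.34]
(52, 83.5) 0.7 [ 1.02 -0.    0.41]
(50, 83.5) 0.3 [ 1.2  -0.    0.49]
```

Call:
send_rows([
  [[0, 0.8, 0], [0.15, 0, 0.1], -0.2],
  [[0, 1.2, 0], [0.35, 0, 0.2], -0.2],
  [[0, 1.3, 0], [0.5, 0, 0.25], -0.2],
  [[0, 1.3, 0], [0.5, 0, 0.25], -0.2],
])

```text
clock: 4.95
tool_pos: [0.496, 0.1757, 0.087]
eef_rot: [3.14, -0.369, -1.84]
wrist_force: [-4.7, 8.8, 4.5]
grip_width: 0.546
grip_force: 26.9
```

Call:
send_rows([
  [[0, 0, 0], [0.2, 0, 0.05], -0.2],
  [[0, -0.3, 0], [0.4, 0, 0.1], -0.2],
  [[0, -0.3, 0], [0.4, 0, 0.1], -0.2],
])

```text
clock: 5.25
tool_pos: [0.4948, 0.1713, 0.0871]
eef_rot: [3.139, -0.364, -1.84]
wrist_force: [-4.6, 5.8, 0.0]
grip_width: 0.548
grip_force: 26.6
```

Run:
```python
from h import *
a=now(); print(inm(a[0]),M.inv().apply(bot.state()['wrist_force']))
```

```text
[ 4.03516765e+01 -3.10674370e-02  8.70574195e+01] [4.36441296 5.91018512 0.04335763]
```

Call:
send_rows([
  [[0, -0.3, 0], [0.15, 0, 0.07], -0.2],
  [[0, -0.5, 0], [0.3, 0, 0.14], -0.2],
  [[0, -0.5, 0], [0.3, 0, 0.14], -0.2],
])

```text
clock: 5.55
tool_pos: [0.4946, 0.1707, 0.087]
eef_rot: [3.14, -0.349, -1.839]
wrist_force: [-2.4, 19.8, 1.7]
grip_width: 0.548
grip_force: 27.0
```

Run:
```python
from h import *
a=now(); print(inm(a[0]),M.inv().apply(bot.state()['wrist_force']))
```

```text
[ 3.96553904e+01 -7.07885348e-02  8.70383597e+01] [18.50889866  7.51481677  1.71095326]
```

The bar has met the post: 18 N in +x, with the bar at about 52 mm as expected. Ease off, open and retreat along the tool axis.

Call:
send_rows([
  [[0, 0, 0], [-0.15, 0, -0.05], -0.2],
  [[0, 0, 0], [-0.15, 0, -0.05], 0.2],
  [[0, 0, 0], [-0.15, 0, -0.05], 0.6],
  [[0, 0, 0], [-0.15, 0, -0.05], 0.6],
  [[0, 0, 0], [-0.15, 0, -0.05], 0.6],
  [[0, 0, 0], [-0.15, 0, -1.5], 0.6],
  [[0, 0, 0], [-0.15, 0, -4], 0.6],
  [[0, 0, 0], [-0.15, 0, -7], 0.6],
  [[0, 0, 0], [-0.15, 0, -11], 0.6],
  [[0, 0, 0], [-0.15, 0, -11], 0.6],
])

```text
clock: 6.55
tool_pos: [0.5072, 0.2084, 0.195]
eef_rot: [-3.136, -0.355, -1.84]
wrist_force: [-0.2, -0.0, 0.5]
grip_width: 0.797
grip_force: 0.0
```

Run:
```python
from h import *
a=now(); print(inm(a[0]),M.inv().apply(bot.state()['wrist_force']))
i=bot.read_camera('scene'); j=bot.read_camera('top'); cv2.imwrite('pics/scene5.png',i); cv2.imwrite('pics/top5.png',j)
cv2.imwrite('pics/c7.png',np.hstack([cv2.resize(x,(400,400),interpolation=2) for x in(i[180:260,190:270],j[210:290,235:315])]))
f=lambda P:np.round((proj('scene',[M.apply(np.array(p)/1e3)+C for p in P])-[190,180]+.5)*5)
print('bar',f([(52,20,84),(52,-20,84)]),'lip',f([(56,8,92.5),(56,-8,92.5)]))
for t in(1.2,1.4,1.6): print(t,f([(-22-73*np.cos(t)+5*np.sin(t),y,92+73*np.sin(t)+5*np.cos(t)) for y in(13,-13)]).tolist())
```

```text
[ 79.34025904  -2.3395996  194.96886275] [-0.07161895  0.16922374  0.46286   ]
bar [[143. 242.]
 [242. 206.]] lip [[167. 209.]
 [207. 195.]]
1.2 [[253.0, 281.0], [326.0, 253.0]]
1.4 [[235.0, 244.0], [308.0, 218.0]]
1.6 [[217.0, 214.0], [289.0, 188.0]]
```

View pics/c7.png

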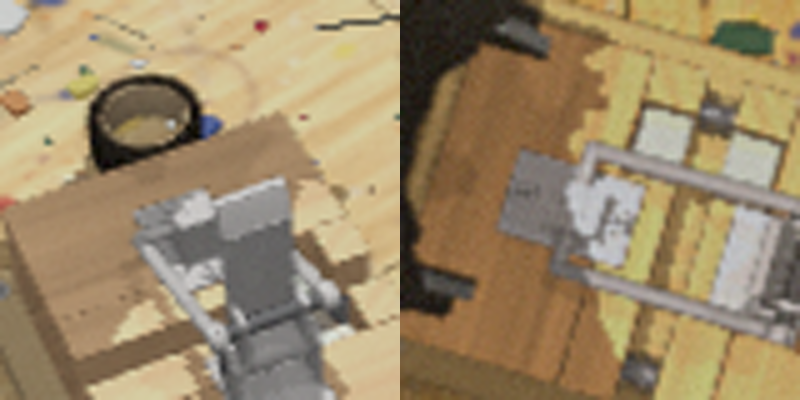

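The bar passes under the keeper's lip (right half, about (580,210)), so it is hooked. The lever stands near 1.6 rad. Now close the fingers and push the lever.

```bash
cat >> h.py <<'E'
def push(th,off=0.,r=58,amax=45):
    n=np.array([np.sin(th),np.cos(th)]); P=np.array([-22,92])+r*np.array([-np.cos(th),np.sin(th)])+(7+off)*n
    al=min(np.degrees(th),amax); a=np.radians(al); tx=np.array([-np.cos(a),np.sin(a)]); z=np.array([-np.sin(a),-np.cos(a)])
    c=P-11*tx*np.clip((np.degrees(th)-al)/10,0,1); return (*(c-8*z),al)
E
python3 - <<'E'
from h import *
T=push(1.6,30); print(T,delta(now(),pose(*T)))
A=pose(*T)
for th,o in[(1.6,5),(1.5,-1),(1.35,-1),(1.2,-1),(1.05,-1),(.9,-1),(.75,-1),(.6,-1),(.45,-1),(.3,-1),(.15,-1),(0,-1)]:
    r,s=delta(A,pose(*push(th,o))); print(th,np.round(push(th,o),1),r[1],s)
E
```

```text
(np.float64(30.112824448554843), np.float64(146.77356630769995), 45) (array([ 0.1, 24.5, -0.2]), array([2.94, 0.1 , 5.74]))
1.6 [  5.1 147.5  45. ] 0.0 [1.82 0.   1.72]
1.5 [ -6.7 148.2  45. ] 0.0 [2.7 0.  2.5]
1.35 [-15.4 147.8  45. ] 0.0 [3.29 0.   3.15]
1.2 [-24.  146.1  45. ] 0.0 [3.78 0.   3.87]
1.05 [-32.2 143.2  45. ] 0.0 [4.15 0.   4.66]
0.9 [-42.6 141.7  45. ] 0.0 [4.78 0.   5.5 ]
0.75 [-54.9 141.8  43. ] -2.0 [5.66 0.   6.36]
0.6 [-62.  136.3  34.4] -10.6 [5.77 0.   7.25]
0.45 [-68.1 129.8  25.8] -19.2 [5.75 0.   8.15]
0.3 [-73.3 122.5  17.2] -27.8 [ 5.6  -0.    9.03]
0.15 [-77.3 114.5   8.6] -36.4 [5.31 0.   9.87]
0 [-80. 106.   0.] -45.0 [ 4.9   0.   10.67]
```

Call:
send_rows([
  [[0, 8, 0], [1, 0.1, 0.5], -1],
  [[0, 16, 0], [2, 0.1, 1.5], -1],
  [[0, 24.5, 0], [2.9, 0.1, 3], -1],
  [[0, 24.5, 0], [2.9, 0.1, 5.7], -1],
  [[0, 24.5, 0], [2.9, 0.1, 5.7], -1],
  [[0, 24.5, 0], [2.9, 0.1, 5.7], -1],
  [[0, 24.5, 0], [2.9, 0.1, 5.7], -1],
], squeeze=40)

```text
clock: 7.35
tool_pos: [0.492, 0.1615, 0.1481]
eef_rot: [-3.14, -0.784, -1.841]
wrist_force: [0.6, 0.9, 0.2]
grip_width: 0.003
grip_force: 0.0
```

Run:
```python
from h import *
a=now(); print(inm(a[0]),bot.state()['grip_width'],delta(a,pose(*push(1.6,30))))
```

```text
[3.00953699e+01 8.20410326e-02 1.48131643e+02] 0.0025795153260117025 (array([ 0.1,  0.1, -0.2]), array([-0.1 , -0.01,  0.09]))
```

Call:
send_rows([
  [[0, 0, 0], [1.0, 0, 1.0], -1],
  [[0, 0, 0], [1.75, 0, 1.8], -1],
  [[0, 0, 0], [2.2, 0, 2.2], -1],
  [[0, 0, 0], [2.6, 0, 2.6], -1],
  [[0, 0, 0], [2.9, 0, 2.95], -1],
  [[0, 0, 0], [3.2, 0, 3.25], -1],
  [[0, 0, 0], [3.45, 0, 3.6], -1],
  [[0, 0, 0], [3.7, 0, 3.95], -1],
  [[0, 0, 0], [3.7, 0, 3.95], -1],
])

```text
clock: 8.25
tool_pos: [0.4778, 0.1096, 0.146]
eef_rot: [-3.139, -0.784, -1.841]
wrist_force: [1.2, 3.6, 5.1]
grip_width: 0.005
grip_force: 2.8
```

Run:
```python
from h import *
a=now(); print(inm(a[0]),M.inv().apply(bot.state()['wrist_force']))
i=bot.read_camera('scene'); j=bot.read_camera('top'); cv2.imwrite('pics/scene6.png',i); cv2.imwrite('pics/top6.png',j)
cv2.imwrite('pics/c8.png',np.hstack([cv2.resize(x,(400,400),interpolation=2) for x in(i[170:270,185:285],j[200:300,230:330])]))
A=pose(*push(1.2,-1))
for th in(1.05,.9,.8,.7,.6,.5,.4,.3,.2,.1,0,-.03): r,s=delta(A,pose(*push(th,-1))); print(th,r[1],s)
```

```text
[-23.67459385   0.17306649 145.95452536] [ 3.82948381 -0.18017066  5.05937417]
1.05 0.0 [0.37 0.   0.79]
0.9 0.0 [1.   0.   1.63]
0.8 0.0 [1.73 0.   2.2 ]
0.7 -4.9 [ 1.93 -0.    2.79]
0.6 -10.6 [ 1.99 -0.    3.38]
0.5 -16.4 [ 1.99 -0.    3.98]
0.4 -22.1 [1.93 0.   4.57]
0.3 -27.8 [ 1.82 -0.    5.15]
0.2 -33.5 [1.64 0.   5.72]
0.1 -39.3 [1.41 0.   6.27]
0 -45.0 [ 1.12 -0.    6.8 ]
-0.03 -46.7 [1.03 0.   6.95]
```

View pics/c8.png

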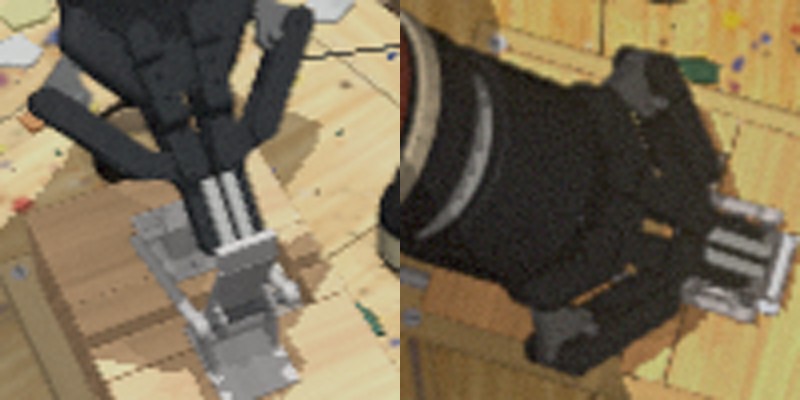

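The fingers push the lever's upper face at about (245,240) and the loop is still in the keeper at about (150,230). The load is 6 N. Continue.

Call:
send_rows([
  [[0, 0, 0], [0.37, 0, 0.8], -1],
  [[0, 0, 0], [1, 0, 1.6], -1],
  [[0, 0, 0], [1.7, 0, 2.2], -1],
  [[0, -5, 0], [1.9, 0, 2.8], -1],
  [[0, -10.6, 0], [2, 0, 3.4], -1],
  [[0, -16.4, 0], [2, 0, 4], -1],
  [[0, -22, 0], [1.9, 0, 4.6], -1],
  [[0, -22, 0], [1.9, 0, 4.6], -1],
])

```text
clock: 9.15
tool_pos: [0.4651, 0.0637, 0.1267]
eef_rot: [-3.139, -0.4, -1.843]
wrist_force: [0.9, 1.8, 0.7]
grip_width: 0.003
grip_force: 0.6
```

Run:
```python
from h import *
a=now(); print(inm(a[0]),push(.4,-1),M.inv().apply(bot.state()['wrist_force']))
A=pose(*push(.4,-1))
for th in(.3,.2,.1,0,-.03): r,s=delta(A,pose(*push(th,-1))); print(th,r[1],s)
```

```text
[-71.31270064   0.53553402 126.72405094] (np.float64(-69.96968085984624), np.float64(127.48111776994213), np.float64(22.918311805232932)) [ 1.91414157 -0.36541952  0.68480915]
0.3 -5.7 [ 0.11 -0.    0.59]
0.2 -11.5 [0.16 0.   1.18]
0.1 -17.2 [ 0.15 -0.    1.78]
0 -22.9 [ 0.09 -0.    2.37]
-0.03 -24.6 [0.06 0.   2.55]
```

Call:
send_rows([
  [[0, -5.7, 0], [0.1, 0, 0.6], -1],
  [[0, -11.5, 0], [0.15, 0, 1.2], -1],
  [[0, -17.2, 0], [0.15, 0, 1.8], -1],
  [[0, -22.9, 0], [0.1, 0, 2.35], -1],
  [[0, -22.9, 0], [0.1, 0, 2.35], -1],
  [[0, -22.9, 0], [0.1, 0, 2.5], -1],
  [[0, -22.9, 0], [0.1, 0, 2.5], -1],
])

```text
clock: 9.85
tool_pos: [0.463, 0.0555, 0.1071]
eef_rot: [-3.14, -0.002, -1.839]
wrist_force: [-11.4, 8.6, 37.5]
grip_width: 0.002
grip_force: 18.3
```

Run:
```python
from h import *
a=now(); print(inm(a[0]),push(0,0),M.inv().apply(bot.state()['wrist_force']))
```

```text
[-79.79415629   0.39064508 107.14830136] (np.float64(-80.0), np.float64(107.0), np.float64(0.0)) [ 5.31791945 13.25817132 37.47821005]
```

The lever is flat on its stop, with the TCP at 107.1 mm where flat gives 107. Retreat and check.

Call:
send_rows([
  [[0, 0, 0], [0, 0, -0.5], -1],
  [[0, 0, 0], [0, 0, -3], -1],
  [[0, 0, 0], [0, 0, -7], -1],
  [[0, 0, 0], [-1, 0, -11], -1],
  [[0, 0, 0], [4, 0, -13], -1],
  [[0, 0, 0], [8, 0, -13], -1],
  [[0, 0, 0], [12, 0, -13], -1],
  [[0, 0, 0], [15, 0, -13], -1],
  [[0, 0, 0], [15, 0, -13], -1],
])

```text
clock: 10.75
tool_pos: [0.4213, -0.0924, 0.233]
eef_rot: [3.138, -0.006, -1.844]
wrist_force: [-0.2, 0.1, 0.6]
grip_width: -0.001
grip_force: 0.0
```

Run:
```python
from h import *
i=bot.read_camera('scene'); j=bot.read_camera('top'); print(bot.state()['clock'],bot.state()['wrist_force'])
cv2.imwrite('pics/c9.png',np.hstack([cv2.resize(x,(400,400),interpolation=2) for x in(i[170:330,180:340],j[165:325,195:355])]))
```

```text
10.85 [ 0.20805167 -0.52291575  0.01906312]
```

View pics/c9.png

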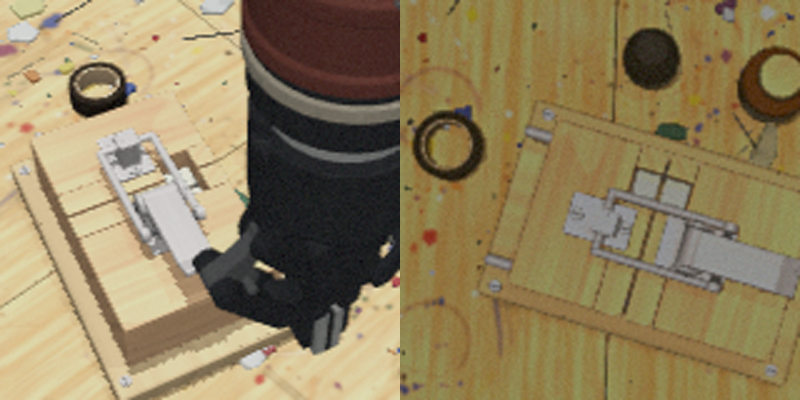

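The mould is shut: the gap at (660,180) is closed, the loop is under the lip at (610,225), and the lever lies flat at (750,260). The ink bottle, jar and tape have not moved.

```bash
python3 -c "
from cell import bot
print(bot.close_job())"
```

```text
the job is handed in; nothing more can be done
None
```

The mould is latched shut: the loop is hooked under the keeper's lip, the lever is flat past centre, the ink bottle, jar and tape are where they were, and the job was handed in at about 11 s.

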